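Prop the weld fixture's guard and move the flanged tube to the cooling rack

ROBOT

A 6-joint arm with a two-finger parallel gripper is mounted at the origin on the work surface. World frame = base frame: x ahead of the robot, y to its left, z up, the work surface at z = 0. Lengths are in mm, angles in rad, forces in N, time in s.
With the tool pointing down it reaches from about 325 to 900 mm from the base axis. Payload 6.1 kg.
Tool frame: the origin (TCP) lies at the very end of the fingers, on their centre line; the grasp point (between the pads) lies 19 mm behind it (bot.hold_point_z is the distance from the TCP to the grasp point, in mm); x points along the fingers, z is the direction in which the jaws open and shut, and the axes are right-handed (so a half turn about x gives the same grasp; the last joint's range is limited). The gripper opens to 85 mm and grips with 20 to 120 N. Pads are 22 mm wide; open, the fingers measure 114 mm over their backs; the gripper's body (76 mm by 85 mm) begins 54 mm behind the grasp point. The pads swing forward as they close: fully open they stand 13 mm farther back than shut.
Start: joints at [-1.457, 0.22, 1.526, -0, 1.395, -0.126], TCP at [148.436, -607.11, 231.3] pointing down, gripper open.
Joint ranges: [-2.98, 2.98], [-0.91, 2.08], [0.09, 2.57], [-1.24, 4.39], [0.2, 2.65], [-2.68, 2.68]. Speed limits (rad/s): [2.57, 2.57, 3.01, 3.14, 3.14, 3.14].

INTERFACE

Orientations are given as a rotation vector (axis times angle).
In Python, from plant import telemetry, vision, close_job, bot gives the robot as it stands.
- The arm moves only by the tool arm_command, never from a script. Its argument "deltas" is a list that holds one entry, the list of rows, each a list of 7 numbers: the shift along the tool's x, y, z in mm, then the turn, a rotation vector about the tool's x, y, z in rad, then the gripper's target within -1 to 1 (fully open at 1, half-way at 0, shut at -1). In form: [[[tx, ty, tz, ax, ay, az, gripper], ...]]. A call has 1 to 10 rows; each row shifts and turns the pose as measured when the row begins, along the tool's axes as they then stand; what a row does not reach is not made up. A row lasts 1/10 s, in which the tool goes at most 50 mm and 8.59 degrees, less where a joint would pass 70% of its speed; a pose out of reach is approached as far as the arm can. A call is refused whole if a number of a shift passes 50 or a number of a turn 0.15, either way. A call with a gripper value outside its range is refused whole. The fingers move at their own pace and stop on an object; "grip_force" is the grip in N (left out, the last holds). Time passes only in rows, so rows that do not move let the fingers close. It gives the time, the measured TCP pose, the force and the opening at its end, in the units of the state.
- telemetry.state(): the state, without advancing time (a new reading comes with each control period).
- vision.capture(name): name is "side" or "top" or "wrist"; returns (picture, depth): 400x640x3 uint8, red, green, blue; 400x640 float32, mm along the optical axis (not along the pixel's ray), 0 where there is no reading.
- vision.calibration(name): a dict with "fovy" (degrees; the focal length in pixels is half the picture's height over the tangent of half this angle, whatever the lens; pixels are square), "cx", "cy" (the principal point, pixels), "extrinsics" (4x4, takes a point from world to camera coordinates). Camera axes: x right, y down, z forward; pixel columns grow to the right and rows downward; lengths in mm; the calibration is good to about 2 mm. A picture is of the moment at which its call begins: read the wrist's pose just before it. calibration takes no time and is no camera call; for the wrist camera it gives the pose at the moment of the call.
- close_job(): hands the job in, once; it reports no verdict.
The state is a dict: "clock": time; "joint_pos": joint angles; "qvel": joint speeds; "joint_efforts": joint torques, N m; "eef_pos": TCP position; "tool_rot": TCP orientation; "force": force on the tool from outside, world axes, zero at the start; "ft_torque": the same for the moment, N m; "opening": opening from 0.0 (shut) to 1.0 (fully open).
Only numpy, scipy, OpenCV 4.12 (cv2) and the standard library are available. Lean on these libraries where they do the work, as an engineer would, in place of code of your own. Each camera call takes 0.05 s, during which the arm holds its last target.

TASK

Raise the guard flap of the welding fixture all the way, so that its stay drops behind its catch, then ease it back to rest on the stay; it must not fall shut at any time. Then take the flanged tube from under it and lay it, without dropping it, in the empty cradle of the cooling rack, centred, with its flange at the same end as the two tubes already there. Leave those two where they are and the flap propped open.

Things in the scene. Friction and masses are not known exactly. Their poses are not given: they have to be found in the camera images.
- fixture: Fixed welding fixture: dark steel base plate 250 (x) x 270 (y) x 12 mm, origin at the centre of its underside, -x side to the robot, yaw within 0.3 rad. The tube lies along its y axis in two V blocks (8 mm thick, at y = -45 and +45, x = -50 mm, top z = 48 mm); between them it is free down to the plate. The flap covers the tube and hinges on the far (+x) side.
- flap (a joint): Hinge angle of the guard flap in rad: 0 = shut (level), grows as the handle side rises, stops at 1.50 (nearly upright). The flap falls shut by its own weight (0.42 kg) unless it rests on its stay; resting on the stay it stands at about 1.33. Past about 1.45 on the way up the stay's foot has dropped behind the catch.
- flap_hinge (a point): Middle of the flap's hinge axis, which runs along the fixture's y axis 85 mm above the bench, at the fixture's x = +100 mm. The point's axes turn with the flap.
- handle (a point): Middle of the flap's handle, a round steel bar 12 mm thick, 108 mm long along the fixture's y axis, 220 mm from the hinge axis, on two 8 mm arms at 50 mm either side, 39 mm clear of the flap plate (3 mm sheet, 200 mm wide). Shut, it is 85 mm above the bench. Can be pinched from above across the bar at any flap angle; the bar can turn between the fingers. Site axes turn with the flap.
- stay_foot (a point): Foot (8 mm round) of the prop stay, a 7 mm rod 150 mm long pivoted on the +y side of the flap, 70 mm from the hinge axis. It moves by itself: as the flap rises, the foot is dragged along a track on the base plate towards the hinge, rides up a ramp and drops behind the catch; lowered again, the flap rests on the stay.
- catch (a point): Where the foot's centre sits when the stay is set: behind the 7 mm high catch on the track, fixture x = +7, y = +118, z = 24 mm. The stay is set when stay_foot is here (within a few mm).
- tube_center (a point): Centre of the loose tube to be moved, on its axis half-way along: steel tube 26 mm thick, 140 mm long along the point's y axis, 0.15 to 0.3 kg, with a round flange (44 mm across, 5 mm thick) at its +y end, which starts at the fixture's +y side. In the fixture its axis is level, 50 mm above the bench, 150 mm in front of the hinge axis.
- tube_flange (a point): Centre of that tube's flange, 67.5 mm from tube_center along the tube.
- rack: Fixed cooling rack: two low steel rails along its x axis at y = -45 and +45 mm, 8 mm thick, with three V cradles at x = -75, 0, +75 mm (mouth 38 mm wide, top 48 mm above the bench). Tubes lie across both rails along the rack's y axis, flange outside the rail at the +y end. Origin at the centre of the underside; yaw within 0.3 rad. Free between the rails.
- empty_center (a point): Where the tube's centre belongs: in the one empty cradle of the rack, half-way between the rails, 50 mm above the bench. Axes as the rack's; the flange goes to +y.
- done_tube_a_center (a point): Centre of one finished tube (same shape and size) lying loose in a cradle of the rack, flange to the rack's +y end.
- done_tube_b_center (a point): Centre of the other finished tube in the rack, likewise.

How it is judged:
By the outcome, as a careful person would: the job done as asked, in the order asked, and still so for the second after the job is handed in, with the robot touching nothing.
It also fails if it takes over 54 s, if anything falls off the work surface, if the arm or the gripper's body presses on something with over 40 N, if the wrist force passes 120 N, or if a joint passes its speed limit or range.

## Working session

There is one attempt and no reset: what is moved stays moved. The work goes in short steps, Python scripts to look and compute and a tool call to move; the robot and the scene stay as the last step left them, time stands still between calls to the robot, and variables do not carry over. Pictures are saved under pics/ and viewed, and the job is handed in when it is done.

Besides the shell and the picture viewer there is one more tool, called after "Request:" as name(argument=value, ...), one argument or row to a line, values as JSON. arm_command: Moves the arm, as the interface text tells. Its arguments: {"type":"object","properties":{"deltas":{"type":"array","items":{"type":"array","items":{"type":"array","items":{"type":"number"}}}},"grip_force":{"type":"number"}},"required":["deltas"]}

```bash
ls; mkdir -p pics
python3 - <<'E'
from plant import telemetry, vision, bot
import cv2, numpy as np
print(telemetry.state()); print(bot)
for n in ("top","side"):
    p,d=vision.capture(n); cv2.imwrite(f"pics/{n}0.png",p[:,:,::-1]); np.save(f"pics/{n}0.npy",d)
    print(n,vision.calibration(n))
E
```

```text
pics
{'clock': 0.0, 'joint_pos': array([-1.45706563e+00,  2.21218873e-01,  1.52764895e+00, -1.25827706e-05,
        1.39469628e+00, -1.26099424e-01]), 'qvel': array([-0.00148335,  0.00086397,  0.00154231, -0.00106639,  0.00166016,
       -0.00103406]), 'joint_efforts': array([-7.16015893e-04, -4.96894097e+01, -3.89398098e+01, -3.23859767e-04,
        1.13329556e-02, -2.29322302e-05]), 'eef_pos': array([ 148.3825157 , -606.49101478,  230.18371305]), 'tool_rot': array([ 1.0321017 ,  1.31458365, -1.02977428]), 'force': array([ 0.42022521,  0.33905187, -0.53237284]), 'ft_torque': array([ 0.00234958, -0.01273939,  0.01626697]), 'opening': 0.9996632625205156}
<Robot object at 0x7fb1d2f8fa10>
top {'fovy': 43.83644853303481, 'cx': 322.2322156838238, 'cy': 196.11242440557118, 'extrinsics': array([[-1.44199379e-02, -9.99894275e-01, -1.87216859e-03,
         4.04315295e+01],
       [-9.84887331e-01,  1.45266600e-02, -1.72585982e-01,
         5.88249431e+02],
       [ 1.72594932e-01, -6.44804017e-04, -9.84992677e-01,
         1.18979846e+03],
       [ 0.00000000e+00,  0.00000000e+00,  0.00000000e+00,
         1.00000000e+00]])}
side {'fovy': 49.82387588557933, 'cx': 321.3695100791267, 'cy': 189.58975161919074, 'extrinsics': array([[-9.64271748e-01, -2.64493616e-01,  1.49373446e-02,
         5.62850714e+02],
       [-1.44393062e-01,  4.77470588e-01, -8.66702072e-01,
         1.35586283e+02],
       [ 2.22105022e-01, -8.37893170e-01, -4.98602442e-01,
         9.99998204e+02],
       [ 0.00000000e+00,  0.00000000e+00,  0.00000000e+00,
         1.00000000e+00]])}
```

View pics/top0.png

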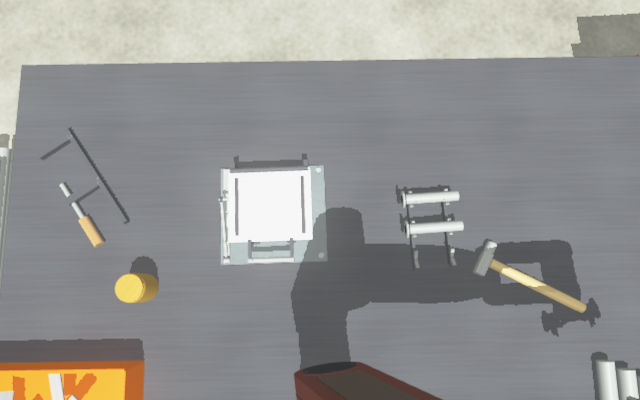

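View pics/side0.png

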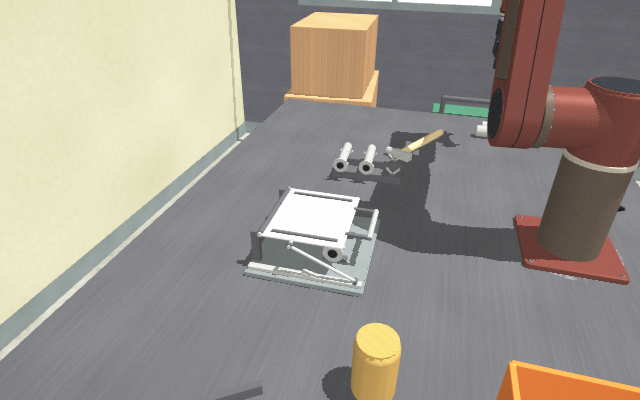

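The top view shows the fixture around (272,215), with the handle at about (270,260). The rack is near (432,225), and its empty cradle is the nearest one, at about (433,257). I'll enlarge both.

Run:
```python
import cv2
a=cv2.imread("pics/top0.png")
cv2.imwrite("pics/c1.png",cv2.resize(a[150:275,205:345],None,fx=5,fy=4.8*5/4.8,interpolation=cv2.INTER_CUBIC)[:600])
cv2.imwrite("pics/c2.png",cv2.resize(a[175:275,390:500],None,fx=6,fy=6,interpolation=cv2.INTER_CUBIC))
```

```text
(no output)
```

View pics/c1.png

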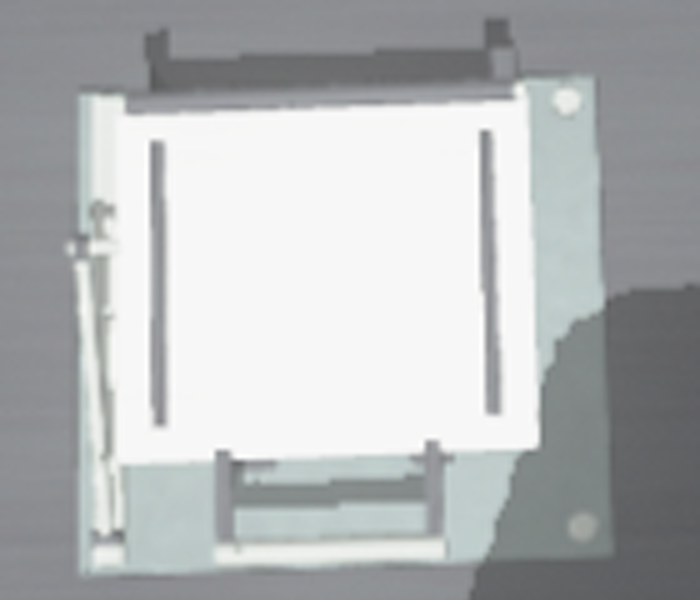

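View pics/c2.png

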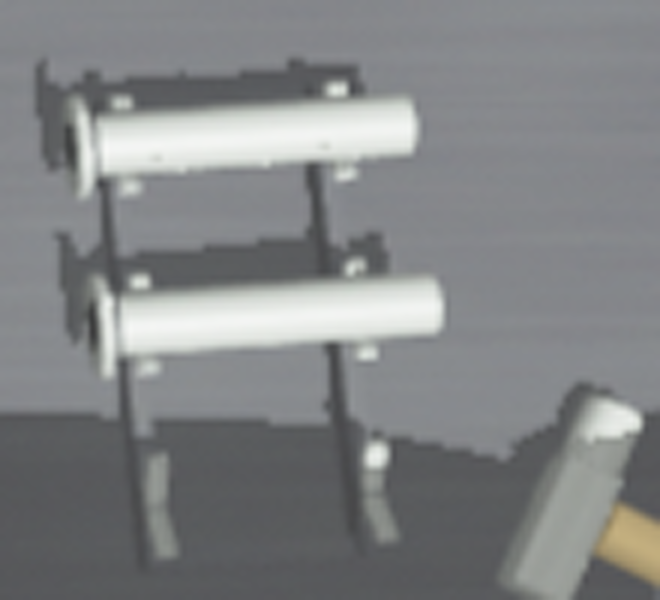

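```bash
cat > h.py <<'E'
import numpy as np, cv2
from plant import vision, telemetry
from scipy.spatial.transform import Rotation as R
def ray(cal,u,v,z):
    f=200/np.tan(np.radians(cal['fovy']/2)); E=np.array(cal['extrinsics'])
    d=E[:3,:3].T@np.array([(u-cal['cx'])/f,(v-cal['cy'])/f,1]); c=-E[:3,:3].T@E[:3,3]
    return c+d*(z-c[2])/d[2]
def proj(cal,P):
    f=200/np.tan(np.radians(cal['fovy']/2)); E=np.array(cal['extrinsics'])
    p=E[:3,:3]@np.array(P,float)+E[:3,3]; return np.array([f*p[0]/p[2]+cal['cx'],f*p[1]/p[2]+cal['cy']]),p[2]
def cc(x,y,s,x0,y0): return (x+.5)/s-.5+x0,(y+.5)/s-.5+y0
E
python3 - <<'E'
from h import *
t=vision.calibration('top')
def P(x,y,s,x0,y0,z): return ray(t,*cc(x,y,s,x0,y0),z)
print("plate corners")
C=[P(x,y,5,205,150,12) for x,y in [(80,92),(595,75),(612,553),(82,573)]]
for c in C: print(c.round(1))
print("center",np.mean(C,0), "sizes",[np.linalg.norm(C[i]-C[i-1]).round(1) for i in range(4)])
a=[P(x,y,5,205,150,85) for x,y in [(217,551),(445,549)]]
print("handle",a, np.linalg.norm(a[0]-a[1]),np.mean(a,0),"yaw",np.arctan2(-(a[0]-a[1])[0],(a[0]-a[1])[1]))
a=[P(x,y,5,205,150,85) for x,y in [(126,102),(527,92)]]; print('hinge plate',a)
for q in ([(70,146),(417,125)],[(92,327),(443,305)]):
    a=[P(x,y,6,390,175,50) for x,y in q]; d=a[0]-a[1]
    print("tube",a,np.linalg.norm(d),np.mean(a,0),"yaw",np.arctan2(-d[0],d[1]))
a=[P(x,y,6,390,175,48) for x,y in [(157,455),(165,558),(376,443),(387,543)]]; print("cradle",a,np.mean(a,0))
d=np.load('pics/top0.npy')
f=200/np.tan(np.radians(t['fovy']/2))
E=np.array(t['extrinsics'])
for u,v in [(260,260),(270,260),(280,260),(270,200),(430,197),(430,227),(230,260),(310,255)]:
    z=d[v,u]; p=np.array([(u-t['cx'])/f*z,(v-t['cy'])/f*z,z]); print(u,v,(E[:3,:3].T@(p-E[:3,3])).round(1))
E
```

```text
plate corners
[673.8 295.3  12. ]
[678.9  27.1  12. ]
[431.5  22.2  12. ]
[425.4 289.1  12. ]
center [552.4346387  158.42160865  12.        ] sizes [np.float64(248.5), np.float64(268.3), np.float64(247.4), np.float64(267.0)]
handle [array([431.90874587, 210.36345548,  85.        ]), array([431.28087527, 102.06166233,  85.        ])] 108.3036131497761 [431.59481057 156.2125589   85.        ] yaw -0.0057973515509468655
hinge plate [array([651.16227265, 257.46208301,  85.        ]), array([653.26774595,  60.85208115,  85.        ])]
tube [array([ 578.97050888, -165.24460404,   50.        ]), array([ 585.7060443, -310.0459903,   50.       ])] 144.95795563463201 [ 582.33827659 -237.64529717   50.        ] yaw 0.04648217798635395
tube [array([ 503.31609632, -171.13427403,   50.        ]), array([ 510.2944695 , -316.08962971,   50.        ])] 145.12323325584185 [ 506.80528291 -243.61195187   50.        ] yaw 0.048104394545337784
cradle [array([ 450.59902235, -195.78857948,   48.        ]), array([ 408.83645166, -197.08489669,   48.        ]), array([ 454.18722922, -285.6445312 ,   48.        ]), array([ 413.57204896, -287.70378492,   48.        ])] [ 431.79868805 -241.55544807   48.        ]
260 260 [430.7 181.1  90.9]
270 260 [430.4 157.5  90.4]
280 260 [430.1 133.9  90.2]
270 200 [574.6 158.3  88.2]
430 197 [ 580.3 -234.    64.4]
430 227 [ 506.3 -230.8   61.7]
230 260 [435.5 266.3  13.9]
310 255 [445.2  64.9  12.4]
```

```bash
cat >> h.py <<'E'
# desired: tool x = down, tool z along world horizontal dir at yaw psi (sign s)
def want(psi,s):
    x=np.array([0,0,-1.]); z=s*np.array([np.cos(psi),np.sin(psi),0]); y=np.cross(z,x)
    return R.from_matrix(np.stack([x,y,z],1))
def delta(P,psi,s):
    st=telemetry.state(); r=R.from_rotvec(st['tool_rot'])
    return r.inv().apply(np.array(P)-st['eef_pos']).round(1),(r.inv()*want(psi,s)).as_rotvec().round(3)
E
python3 - <<'E'
from h import *
st=telemetry.state(); print(R.from_rotvec(st['tool_rot']).as_matrix().round(3))
for s in (1,-1): print(s,delta([432,156,180],.021,s))
from plant import bot; print(bot.hold_point_z, [a for a in dir(bot) if a[0]!='_'])
E
```

```text
[[-0.     0.971  0.237]
 [ 0.002  0.237 -0.971]
 [-1.     0.    -0.002]]
1 (array([  51.6,  456.6, -673.3]), array([-1.352e+00, -1.000e-03, -1.000e-03]))
-1 (array([  51.6,  456.6, -673.3]), array([ 1.79e+00, -1.00e-03,  1.00e-03]))
18.700000000000003 ['PlanningError', 'hold_point_z']
```

```bash
cat >> h.py <<'E'
def plan(P,psi,n,s=1,g=1,P0=None,r0=None):
    st=telemetry.state(); r=R.from_rotvec(st['tool_rot']) if r0 is None else r0
    p=np.array(st['eef_pos']) if P0 is None else np.array(P0,float); w=want(psi,s)
    tot=(r.inv()*w).as_rotvec()/n; d=(np.array(P)-p)/n; out=[]
    for i in range(n):
        t=r.inv().apply(d); out.append([round(float(a),1) for a in t]+[round(float(a),3) for a in tot]+[g]); r=r*R.from_rotvec(tot)
    print(str(out).replace(' ',''))
E
python3 - <<'E'
from h import *
plan([440,-245,290],.047,10)
E
```

```text
[[-5.9,36.9,-28.2,-0.138,-0.0,-0.0,1],[-5.9,40.4,-22.9,-0.138,-0.0,-0.0,1],[-5.9,43.2,-17.1,-0.138,-0.0,-0.0,1],[-5.9,45.1,-11.0,-0.138,-0.0,-0.0,1],[-5.9,46.2,-4.7,-0.138,-0.0,-0.0,1],[-6.0,46.4,1.7,-0.138,-0.0,-0.0,1],[-6.0,45.7,8.1,-0.138,-0.0,-0.0,1],[-6.0,44.2,14.3,-0.138,-0.0,-0.0,1],[-6.0,41.8,20.2,-0.138,-0.0,-0.0,1],[-6.0,38.7,25.8,-0.138,-0.0,-0.0,1]]
```

Request:
arm_command(
  deltas=[
    [[-6, 37, -28, -0.138, 0, 0, 1], [-6, 40, -23, -0.138, 0, 0, 1], [-6, 43, -17, -0.138, 0, 0, 1], [-6, 45, -11, -0.138, 0, 0, 1], [-6, 46, -5, -0.138, 0, 0, 1], [-6, 46, 2, -0.138, 0, 0, 1], [-6, 46, 8, -0.138, 0, 0, 1], [-6, 44, 14, -0.138, 0, 0, 1], [-6, 42, 20, -0.138, 0, 0, 1], [-6, 39, 26, -0.138, 0, 0, 1]],
  ],
)

```text
clock: 1.1
eef_pos: [435.3, -227.5, 287.0]
tool_rot: [-0.064, 1.573, 0.081]
force: [0.7, -0.8, -0.8]
opening: 1.002
```

Run:
```python
from h import *
import pickle
cal=vision.calibration('wrist'); p,d=vision.capture('wrist'); cal2=vision.calibration('wrist')
print(np.abs(np.array(cal['extrinsics'])-np.array(cal2['extrinsics'])).max())
pickle.dump(cal,open('pics/w1.pkl','wb')); cv2.imwrite('pics/w1.png',p[:,:,::-1]); np.save('pics/w1.npy',d)
print(telemetry.state()['eef_pos'])
```

```text
2.594305263855972
[ 439.23129359 -221.80012826  288.22221366]
```

View pics/w1.png

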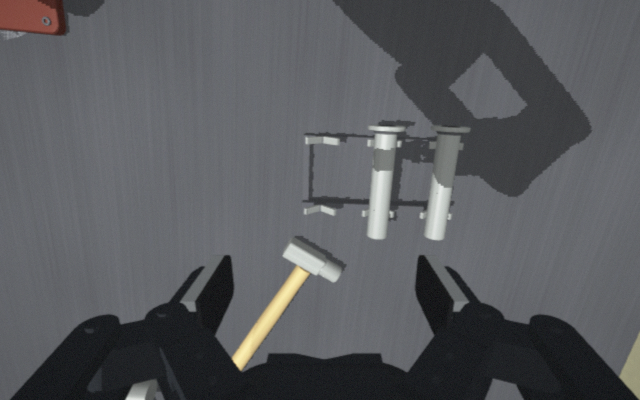

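The arm was still settling when that picture was taken. It shows the empty cradle's V's at about (321,140) and (319,209). I'll retake it.

Run:
```python
from h import *
import pickle
for i in range(2):
    cal=vision.calibration('wrist'); p,d=vision.capture('wrist'); cal2=vision.calibration('wrist')
    print(np.abs(np.array(cal['extrinsics'])-np.array(cal2['extrinsics'])).max())
pickle.dump(cal,open('pics/w2.pkl','wb')); cv2.imwrite('pics/w2.png',p[:,:,::-1]); np.save('pics/w2.npy',d)
cv2.imwrite('pics/w2c.png',cv2.resize(p[110:260,290:490,::-1],None,fx=4,fy=4,interpolation=cv2.INTER_CUBIC))
print(telemetry.state()['eef_pos'])
```

```text
0.6441524610402212
0.9346954521724342
[ 435.99254192 -226.99696571  287.12289129]
```

View pics/w2c.png

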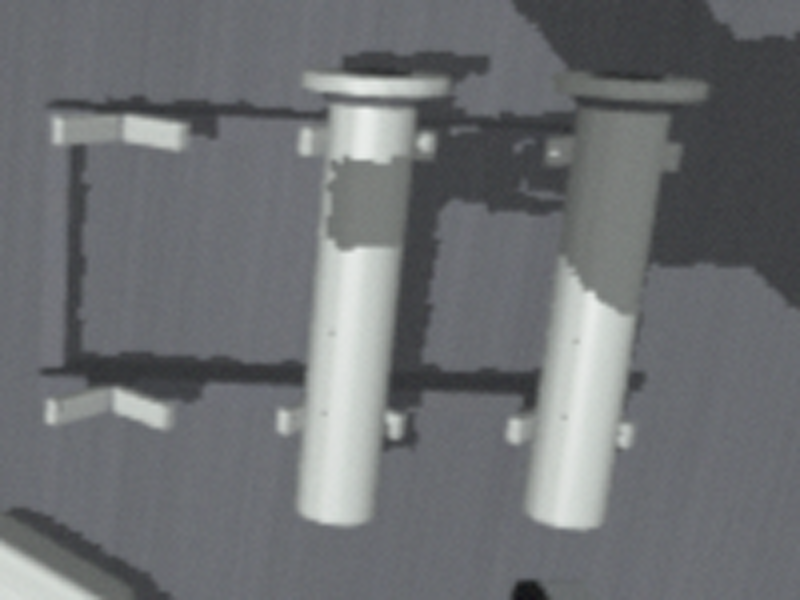

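Run:
```python
from h import *
import pickle
t=pickle.load(open('pics/w2.pkl','rb')); E=np.array(t['extrinsics']); print(t['fovy'],(-E[:3,:3].T@E[:3,3]).round(1)); print(E.round(3))
def P(x,y,z): return ray(t,*cc(x,y,4,290,110),z).round(1)
for n,x,y,z in [('Vup l',58,130,48),('Vup r',184,135,48),('Vup m',121,128,30),('Vlo l',52,410,48),('Vlo r',168,414,48),('Vlo m',111,400,30),
  ('A fl',375,72,72),('A end',336,520,50),('B fl',633,75,72),('B end',563,525,50),('Amid rail',370,142,48),('Alo rail',341,421,48),('Bup',613,152,48),('Blo',571,432,48)]:
    print(n,P(x,y,z))
d=np.load('pics/w2.npy'); f=200/np.tan(np.radians(t['fovy']/2))
def Dp(x,y):
    u,v=[int(round(a)) for a in cc(x,y,4,290,110)]; z=d[v,u]; p=np.array([(u-t['cx'])/f*z,(v-t['cy'])/f*z,z]); return (E[:3,:3].T@(p-E[:3,3])).round(1)
for q in [(360,300),(345,500),(370,120),(615,200),(570,500),(58,130),(184,138),(52,410),(168,415)]: print(q,Dp(*q))
```

```text
64.87261415061167 [ 431.2 -150.4  432.2]
[[ 9.95000e-01  9.50000e-02 -0.00000e+00 -4.14974e+02]
 [ 9.10000e-02 -9.53000e-01  2.88000e-01 -3.06965e+02]
 [ 2.70000e-02 -2.87000e-01 -9.58000e-01  3.59048e+02]
 [ 0.00000e+00  0.00000e+00  0.00000e+00  1.00000e+00]]
Vup l [ 411.4 -197.    48. ]
Vup r [ 449.5 -194.9   48. ]
Vup m [ 430.2 -196.7   30. ]
Vlo l [ 416.3 -286.6   48. ]
Vlo r [ 453.7 -284.4   48. ]
Vlo m [ 435.2 -287.5   30. ]
A fl [ 499.7 -169.7   72. ]
A end [ 512.6 -315.3   50. ]
B fl [ 571.8 -163.6   72. ]
B end [ 587.5 -310.    50. ]
Amid rail [ 505.8 -191.6   48. ]
Alo rail [ 509.8 -281.5   48. ]
Bup [ 579.8 -187.6   48. ]
Blo [ 584.6 -278.1   48. ]
(360, 300) [ 507.4 -237.7   63.2]
(345, 500) [ 511.6 -302.4   64.5]
(370, 120) [ 501.9 -184.2   63.2]
(615, 200) [ 577.3 -200.6   62.6]
(570, 500) [ 582.  -295.7   64.7]
(58, 130) [ 411.2 -196.8   48.8]
(184, 138) [ 450.  -195.6   47.9]
(52, 410) [ 416.8 -285.7   49.8]
(168, 415) [ 454.2 -284.1   48.1]
```

Run:
```python
from h import *
plan([432,156,170],.021,10,g=0)
```

```text
[[12.1,38.0,3.1,0.007,-0.0,-0.001,0],[12.1,38.1,2.9,0.007,-0.0,-0.001,0],[12.0,38.1,2.6,0.007,-0.0,-0.001,0],[12.0,38.1,2.3,0.007,-0.0,-0.001,0],[12.0,38.2,2.0,0.007,-0.0,-0.001,0],[11.9,38.2,1.8,0.007,-0.0,-0.001,0],[11.9,38.2,1.5,0.007,-0.0,-0.001,0],[11.8,38.2,1.2,0.007,-0.0,-0.001,0],[11.8,38.3,1.0,0.007,-0.0,-0.001,0],[11.8,38.3,0.7,0.007,-0.0,-0.001,0]]
```

Request:
arm_command(
  deltas=[
    [[12, 39, 3, 0.007, 0, 0, 0], [12, 39, 3, 0.007, 0, 0, 0], [12, 39, 3, 0.007, 0, 0, 0], [12, 39, 2, 0.007, 0, 0, 0], [12, 39, 2, 0.007, 0, 0, 0], [12, 39, 2, 0.007, 0, 0, 0], [12, 39, 1, 0.007, 0, 0, 0], [12, 38, 1, 0.007, 0, 0, 0], [12, 38, 1, 0.007, 0, 0, 0], [10, 30, 1, 0.007, 0, 0, 0]],
  ],
)

```text
clock: 2.25
eef_pos: [433.8, 150.0, 164.0]
tool_rot: [0.018, 1.578, -0.013]
force: [-0.4, -0.6, -0.4]
opening: 0.499
```

Run:
```python
from h import *
import pickle
for i in range(4):
    cal=vision.calibration('wrist'); p,d=vision.capture('wrist'); print(telemetry.state()['eef_pos'])
pickle.dump(cal,open('pics/w3.pkl','wb')); cv2.imwrite('pics/w3.png',p[:,:,::-1]); np.save('pics/w3.npy',d)
print(delta([432,156,66],.021,1),telemetry.state()['opening'])
```

```text
[432.77585295 152.90642314 162.35540101]
[432.85129296 150.84796918 162.97383566]
[433.3692454  149.51425603 163.76196952]
[433.9529286  148.76410981 164.46581329]
(array([98.5,  7. , -1.3]), array([-0.038, -0.008, -0.002])) 0.49893121033526916
```

View pics/w3.png

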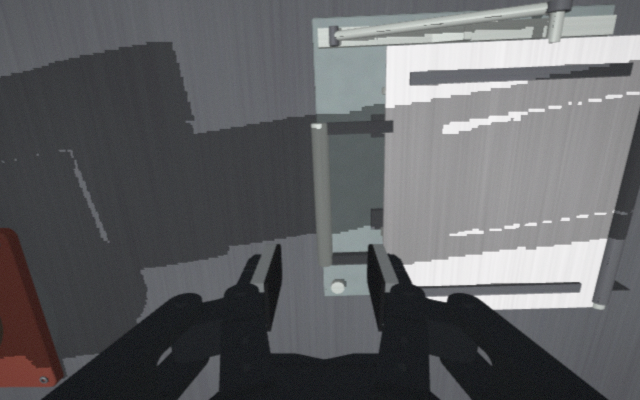

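The handle bar runs from about (317,125) to (325,265) and lies between the fingers in the jaw direction. I'll check its position.

Run:
```python
from h import *
import pickle
t=pickle.load(open('pics/w3.pkl','rb'))
a,b=ray(t,319,126,87),ray(t,325.5,263,87); print(a,b,(a+b)/2,np.linalg.norm(a-b))
d=np.load('pics/w3.npy'); E=np.array(t['extrinsics']); f=200/np.tan(np.radians(t['fovy']/2))
for u,v in [(321,180),(323,220)]:
    z=d[v,u]; p=np.array([(u-t['cx'])/f*z,(v-t['cy'])/f*z,z]); print((E[:3,:3].T@(p-E[:3,3])).round(1))
print(telemetry.state()['eef_pos'], telemetry.state()['qvel'])
```

```text
[431.11458546 208.97671766  87.        ] [433.82201827 103.95378277  87.        ] [432.46830187 156.46525021  87.        ] 105.05782715146363
[431.8 171.8  90.6]
[432.6 141.6  91.1]
[433.9529286  148.76410981 164.46581329] [-0.02582351 -0.01698347 -0.0070463  -0.00163075  0.0033642  -0.00431567]
```

Request:
arm_command(
  deltas=[
    [[20, 4, 0, -0.02, -0.003, 0, 0], [20, 2, 0, -0.01, -0.002, 0, 0], [20, 1, 0, 0, 0, 0, 0], [15, 0, 0, 0, 0, 0, 0], [10, 0, 0, 0, 0, 0, 0]],
  ],
  grip_force=40,
)

```text
clock: 2.95
eef_pos: [439.4, 147.4, 81.0]
tool_rot: [0.0, 1.564, 0.0]
force: [-0.2, -0.5, 0.5]
opening: 0.499
```

Run:
```python
from h import *
print(telemetry.state()['qvel'].round(3),delta([432.4,156.3,66],.021,1))
```

```text
[-0.034  0.161  0.057 -0.005 -0.224 -0.005] (array([15. ,  8.9, -7.1]), array([-0.021,  0.007, -0.   ]))
```

Request:
arm_command(
  deltas=[
    [[6, 6, -5, -0.015, 0.005, 0, 0], [6, 3, -3, -0.01, 0, 0, 0], [3, 2, -1, 0, 0, 0, 0]],
  ],
)

```text
clock: 3.25
eef_pos: [430.6, 156.1, 65.3]
tool_rot: [-0.017, 1.569, 0.017]
force: [0.3, -0.7, 0.3]
opening: 0.499
```

Run:
```python
from h import *
print(telemetry.state()['qvel'].round(3),delta([432.4,156.3,66],.021,1))
```

```text
[ 0.043  0.039  0.013 -0.001 -0.068  0.053] (array([-0.7,  0.1,  1.8]), array([0.001, 0.001, 0.   ]))
```

Request:
arm_command(
  deltas=[
    [[0, 0, 1.5, 0, 0, 0, -1], [0, 0, 0, 0, 0, 0, -1], [0, 0, 0, 0, 0, 0, -1], [0, 0, 0, 0, 0, 0, -1], [0, 0, 0, 0, 0, 0, -1], [0, 0, 0, 0, 0, 0, -1]],
  ],
)

```text
clock: 3.85
eef_pos: [431.5, 156.5, 65.9]
tool_rot: [-0.019, 1.57, 0.018]
force: [-1.4, -0.2, -1.6]
opening: 0.125
```

Run:
```python
from h import *
st=telemetry.state()
print(st['qvel'].round(3),st['opening'],delta([432.4,156.3,66],.021,1))
H=np.array([652.4,160.5,85-19])
u=np.array([np.cos(.021),np.sin(.021)])
for th in (0,.1,.25,.4,.55,.7,.85,1.0,1.15,1.3,1.4,1.48): 
    print(th,(-220*np.cos(th)+220),220*np.sin(th))
```

```text
[-0.001  0.     0.    -0.001  0.002  0.002] 0.12466358756507483 (array([-0.1, -0.3,  0.9]), array([0.002, 0.   , 0.001]))
0 0.0 0.0
0.1 1.0990836388343155 21.963351662302195
0.25 6.839267223658169 54.428871035995044
0.4 17.36658131936528 85.67203530790312
0.55 32.44460514690874 114.99119036474502
0.7 51.73471879741254 141.72789119229202
0.85 74.80370790530392 165.2816891308644
1.0 101.13349270900925 185.12361665773724
1.15 130.13276300548537 200.80806685731463
1.3 161.15025770259078 211.98280079178244
1.4 182.60722856194698 216.79894059746124
1.48 200.05224261785187 219.0937857982808
```

Request:
arm_command(
  deltas=[
    [[-20, 0, 1, 0, 0, 0, -1], [-22, 0, 3, 0, 0, 0, -1], [-21, 0, 5, 0, 0, 0, -1], [-20.5, 0, 7.5, 0, 0, 0, -1], [-20, 0, 9.5, 0, 0, 0, -1]],
  ],
)

```text
clock: 4.35
eef_pos: [455.4, 157.1, 168.5]
tool_rot: [-0.019, 1.576, 0.018]
force: [1.0, 0.4, -4.8]
opening: 0.121
```

```bash
cat >> h.py <<'E'
def arc():
    st=telemetry.state(); p=st['eef_pos']; r=R.from_rotvec(st['tool_rot']); g=p-19*r.as_matrix()[:,0]
    dx=651.5-g[0]; dz=g[2]-85; print('th',np.arctan2(dz,dx).round(3),'rad',np.hypot(dx,dz).round(1),'y',g[1].round(1),'F',st['force'].round(1),'rot',delta(p,.021,1)[1],'open',st['opening'].round(3),'g',g.round(1),st['qvel'].round(2))
E
python3 -c "
from h import *
arc()"
```

```text
Traceback (most recent call last):
  File "h.py", line 28, in arc
    dx=651.5-g[0]; dz=g[2]-85; print('th',np.arctan2(dz,dx).round(3),'rad',np.hypot(dx,dz).round(1),'y',g[1].round(1),'F',st['force'].round(1),'rot',delta(p,.021,1)[1],'open',st['opening'].round(3),'g',g.round(1),st['qvel'].round(2))
                                                                                                                                                                               ^^^^^^^^^^^^^^^^^^^
AttributeError: 'float' object has no attribute 'round'
```

```bash
sed -i "s/st\['opening'\].round(3)/round(st['opening'],3)/" h.py
python3 -c "
from h import *
arc()"
```

```text
th 0.482 rad 221.2 y 157.1 F [ 1.   0.4 -4.8] rot [ 0.002 -0.005  0.001] open 0.121 g [455.5 157.1 187.5] [-0.03  0.   -0.41  0.    0.39 -0.03]
```

Request:
arm_command(
  deltas=[
    [[-20, 0, 12, 0, 0.004, 0, -1], [-19, 0, 14.5, 0, 0, 0, -1], [-17.5, 0, 16.5, 0, 0, 0, -1], [-15.5, 0, 18, 0, 0, 0, -1], [-13.5, 0, 20, 0, 0, 0, -1]],
  ],
)

```text
clock: 4.85
eef_pos: [532.5, 158.8, 256.5]
tool_rot: [-0.021, 1.596, 0.017]
force: [-8.4, -0.9, 6.3]
opening: 0.123
```

```bash
python3 -c "
from h import *
arc()"
```

```text
th 1.014 rad 224.3 y 158.9 F [-8.4 -0.9  6.3] rot [ 0.004 -0.026  0.002] open 0.123 g [533.  158.9 275.5] [-0.05  0.4  -0.68 -0.    0.28 -0.05]
```

Request:
arm_command(
  deltas=[
    [[-8, 0, 21, 0, -0.015, 0, -1], [-7, 0, 20, 0, -0.01, 0, -1], [-4.5, 0, 18, 0, 0, 0, -1], [-2, 0, 12, 0, 0, 0, -1]],
  ],
)

```text
clock: 5.25
eef_pos: [606.8, 160.5, 287.3]
tool_rot: [-0.021, 1.567, 0.017]
force: [-4.7, 0.5, 7.9]
opening: 0.121
```

```bash
python3 -c "
from h import *
arc()"
```

```text
th 1.371 rad 225.8 y 160.6 F [-4.7  0.5  7.9] rot [0.004 0.004 0.002] open 0.121 g [606.7 160.6 306.3] [-0.02  0.26 -0.37 -0.    0.09 -0.02]
```

Request:
arm_command(
  deltas=[
    [[0, 0, 10, 0, 0, 0, -1], [1, 0, 8, 0, 0, 0, -1], [1, 0, 5, 0, 0, 0, -1], [0, 0, 2, 0, 0, 0, -1]],
  ],
)

```text
clock: 5.65
eef_pos: [635.4, 161.2, 290.9]
tool_rot: [-0.02, 1.561, 0.018]
force: [-2.0, -0.4, -0.8]
opening: 0.122
```

Run:
```python
from h import *
arc()
p,d=vision.capture('side'); cv2.imwrite('pics/s4.png',cv2.resize(p[120:300,230:430,::-1],None,fx=3.3,fy=3.3,interpolation=cv2.INTER_CUBIC))
np.save('pics/s4.npy',p)
```

```text
th 1.498 rad 225.5 y 161.2 F [-2.  -0.4 -0.8] rot [0.003 0.01  0.002] open 0.122 g [635.2 161.2 309.9] [-0.    0.05 -0.06  0.    0.02 -0.  ]
```

View pics/s4.png

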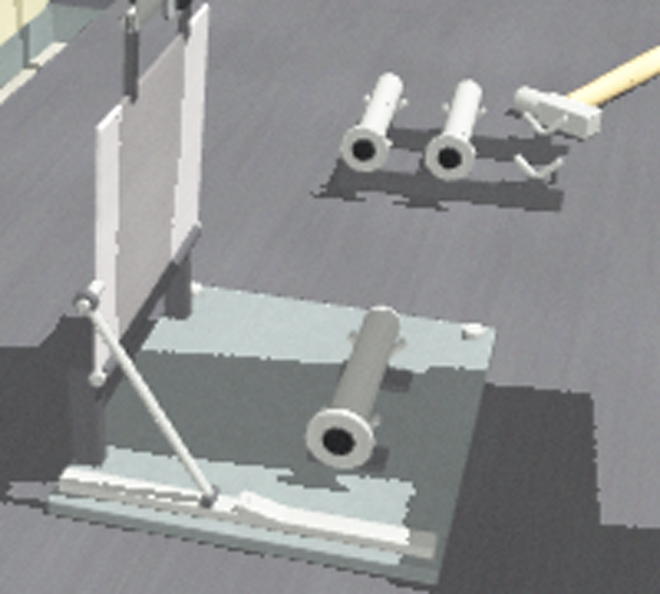

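Run:
```python
from h import *
s=vision.calibration('side'); c,sn=np.cos(.021),np.sin(.021)
for x in (-10,-3,0,7,14):
    P=[552.4+c*x-sn*118,158.4+sn*x+c*118,24]; q,_=proj(s,P); print(x,P,q,(q-[230,120])*3.3)
p=np.load('pics/s4.npy'); cv2.imwrite('pics/s4c.png',cv2.resize(p[245:300,250:350,::-1],None,fx=8,fy=8,interpolation=cv2.INTER_CUBIC))
```

```text
-10 [np.float64(539.9243870479514), np.float64(276.16399739084386), 24] [306.4012887  272.45978345] [252.1242527  503.11728537]
-3 [np.float64(546.9228436046742), np.float64(276.3109865865821), 24] [303.09671132 271.86348139] [241.21914735 501.14948859]
0 [np.float64(549.922182128984), np.float64(276.3739819561842), 24] [301.68375966 271.60851808] [236.55640688 500.30810967]
7 [np.float64(556.9206386857068), np.float64(276.5209711519224), 24] [298.39453226 271.01498589] [225.70195647 498.34945343]
14 [np.float64(563.9190952424295), np.float64(276.6679603476607), 24] [295.1159863  270.42338113] [214.88275479 496.39715773]
```

View pics/s4c.png

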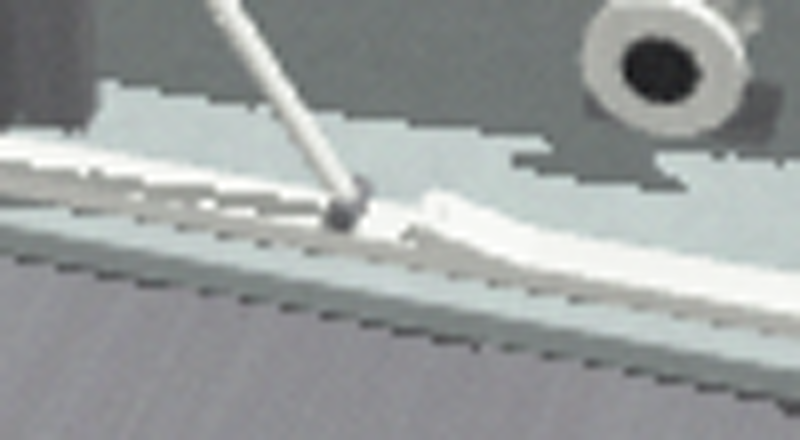

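The foot, at crop pixel (345,210), sits behind the catch step at about (420,230). Next I ease the flap down onto the stay.

Request:
arm_command(
  deltas=[
    [[0, 0, -6, 0, 0.005, 0, -1], [0.5, 0, -7, 0, 0, 0, -1], [1, 0, -7, 0, 0, 0, -1], [1, 0, -6, 0, 0, 0, -1], [1, 0, -5, 0, 0, 0, -1], [1, 0, -4, 0, 0, 0, -1]],
  ],
)

```text
clock: 6.3
eef_pos: [598.1, 160.4, 285.2]
tool_rot: [-0.02, 1.562, 0.018]
force: [1.7, -1.0, -1.0]
opening: 0.119
```

```bash
python3 -c "
from h import *
arc()"
```

```text
th 1.331 rad 225.6 y 160.4 F [ 1.7 -1.  -1. ] rot [0.003 0.008 0.002] open 0.119 g [598.  160.4 304.2] [ 0.01 -0.1   0.14 -0.   -0.05  0.01]
```

Request:
arm_command(
  deltas=[
    [[0, 0, -2, 0, 0, 0, -1], [0, 0, -1, 0, 0, 0, -1]],
  ],
)

```text
clock: 6.5
eef_pos: [594.9, 160.3, 284.6]
tool_rot: [-0.02, 1.561, 0.018]
force: [4.6, 0.6, -2.2]
opening: 0.124
```

Run:
```python
from h import *
arc()
p,d=vision.capture('side'); cv2.imwrite('pics/s5c.png',cv2.resize(p[245:300,250:350,::-1],None,fx=8,fy=8,interpolation=cv2.INTER_CUBIC))
```

```text
th 1.317 rad 225.9 y 160.3 F [ 4.6  0.6 -2.2] rot [0.003 0.01  0.002] open 0.124 g [594.7 160.3 303.6] [ 0.   -0.03  0.03 -0.   -0.02  0.  ]
```

View pics/s5c.png

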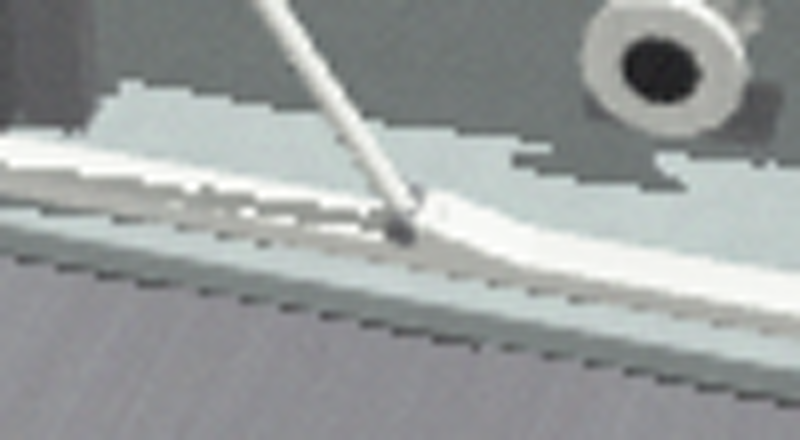

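The foot, at crop pixel (403,225), is hard against the catch, and the wrist feels the stay's resistance. Releasing.

Request:
arm_command(
  deltas=[
    [[0, 0, 0.5, 0, 0, 0, -0.6], [0, 0, 0, 0, 0, 0, -0.4], [0, 0, 0, 0, 0, 0, -0.2], [0, 0, 0, 0, 0, 0, 0]],
  ],
)

```text
clock: 6.95
eef_pos: [594.4, 160.4, 284.6]
tool_rot: [-0.02, 1.565, 0.018]
force: [-0.6, -0.7, 0.0]
opening: 0.5
```

Run:
```python
from h import *
arc()
p,d=vision.capture('side'); cv2.imwrite('pics/s6c.png',cv2.resize(p[60:300,230:430,::-1],None,fx=2.5,fy=2.5,interpolation=cv2.INTER_CUBIC))
```

```text
th 1.315 rad 225.9 y 160.4 F [-0.6 -0.7  0. ] rot [0.003 0.006 0.001] open 0.5 g [594.3 160.4 303.6] [-0.    0.   -0.   -0.    0.01  0.  ]
```

View pics/s6c.png

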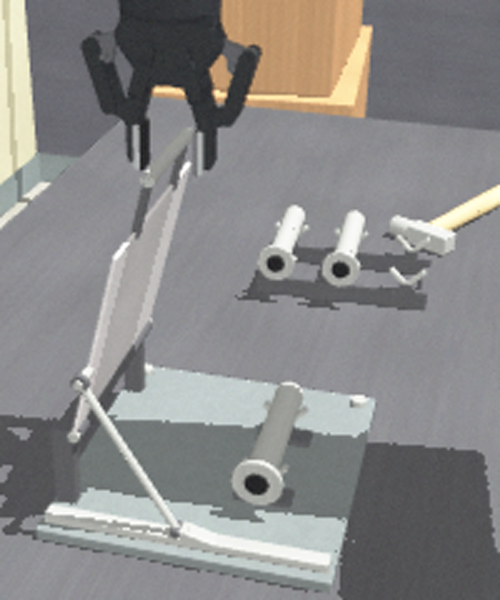

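Request:
arm_command(
  deltas=[
    [[-12, 0, 0, 0, 0.005, 0, 0], [-20, 0, 0, 0, 0, 0, 0], [-20, 0, 0, 0, 0, 0, 0], [-10, 0, -15, 0, 0, 0, 0], [0, 0, -30, 0, 0, 0, 0], [0, 0, -35, 0, 0, 0, 0.5], [15, 0, -20, 0, 0, 0, 0.5]],
  ],
)

```text
clock: 7.7
eef_pos: [494.8, 157.8, 341.4]
tool_rot: [-0.018, 1.565, 0.018]
force: [0.1, 0.7, 0.1]
opening: 0.753
```

Run:
```python
from h import *
import pickle
arc()
for i in range(3): cal=vision.calibration('wrist'); p,d=vision.capture('wrist')
pickle.dump(cal,open('pics/w7.pkl','wb')); cv2.imwrite('pics/w7.png',p[:,:,::-1]); np.save('pics/w7.npy',d); arc()
```

```text
th 1.053 rad 316.9 y 157.8 F [0.1 0.7 0.1] rot [0.002 0.006 0.   ] open 0.753 g [494.7 157.8 360.4] [ 0.04 -0.44  0.71 -0.   -0.28  0.05]
th 1.047 rad 314.3 y 157.6 F [ 0.4 -0.7 -0. ] rot [0.002 0.001 0.001] open 0.749 g [494.4 157.6 357.2] [-0.01  0.04 -0.05 -0.   -0.01 -0.  ]
```

View pics/w7.png

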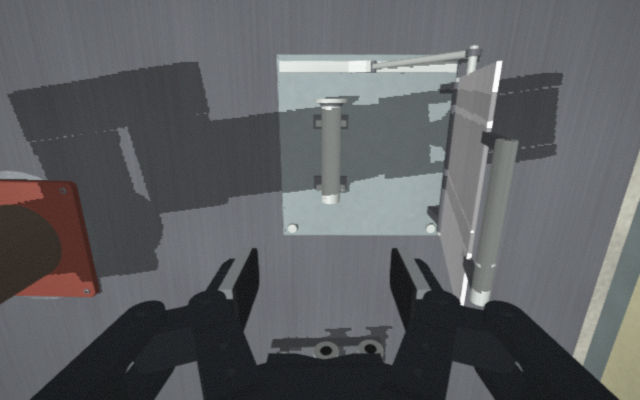

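The flap is propped open. The tube's axis lies near column 331, from the flange at row 101 to the plain end at row 203.

Run:
```python
from h import *
import pickle
t=pickle.load(open('pics/w7.pkl','rb'))
p=cv2.imread('pics/w7.png'); cv2.imwrite('pics/w7c.png',cv2.resize(p[85:215,290:380],None,fx=4.5,fy=4.5,interpolation=cv2.INTER_CUBIC))
d=np.load('pics/w7.npy'); E=np.array(t['extrinsics']); f=200/np.tan(np.radians(t['fovy']/2))
for v in (110,125,140,155,170,185,198):
    X=[]
    for u in range(310,352):
        z=d[v,u]; q=np.array([(u-t['cx'])/f*z,(v-t['cy'])/f*z,z]); X.append(E[:3,:3].T@(q-E[:3,3]))
    X=np.array(X); m=X[:,2]>50; X=X[m]; print(v,X.min(0).round(1),X.max(0).round(1),len(X),X.mean(0).round(1))
```

```text
110 [489.5 220.7  53.9] [514.3 234.2 481. ] 21 [501.3 221.8  81.3]
125 [485.8 201.1  50. ] [519.3 202.7  65.2] 21 [501.7 202.3  60.4]
140 [490.3 182.1  55.9] [514.4 234.2 481. ] 20 [501.4 188.1 103.3]
155 [490.7 161.9  53.3] [515.2 163.6  64. ] 19 [502.8 163.1  61.2]
170 [491.1 141.1  53.9] [516.  234.2 481. ] 20 [502.4 151.7 103. ]
185 [491.5 119.4  54.7] [515.2 122.5  64.7] 18 [503.2 121.5  61.2]
198 [491.9 100.3  54.6] [516.  104.   65.2] 18 [503.8 102.6  60.9]
```

View pics/w7c.png

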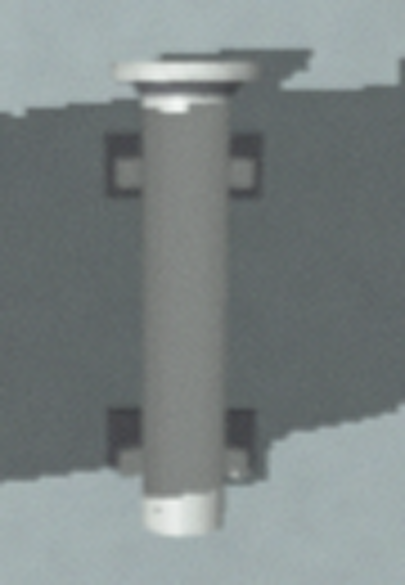

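Run:
```python
from h import *
import pickle
t=pickle.load(open('pics/w7.pkl','rb')); E=np.array(t['extrinsics']); print((-E[:3,:3].T@E[:3,3]).round(1))
for n,x,y,z in [('flange outer top',187,60,70),('flange inner top',187,82,70),('end top',180,525,60),('end bot',180,534,45),('Vup',185,170,48),('Vlo',185,462,48)]:
    print(n,ray(t,*cc(x,y,4.5,290,85),z).round(1))
plan([502.5,157.5,95],.022,8,g=0.7)
```

```text
[492.  234.2 481. ]
flange outer top [500.7 235.9  70. ]
flange inner top [500.9 230.1  70. ]
end top [502.7  97.4  60. ]
end bot [503.2  89.5  45. ]
Vup [501.5 204.7  48. ]
Vlo [504.  114.6  48. ]
[[30.4,0.0,1.0,0.0,0.0,0.0,0.7],[30.4,0.0,1.0,0.0,0.0,0.0,0.7],[30.4,0.0,1.0,0.0,0.0,0.0,0.7],[30.4,-0.0,1.0,0.0,0.0,0.0,0.7],[30.4,-0.0,1.0,0.0,0.0,0.0,0.7],[30.4,-0.0,1.0,0.0,0.0,0.0,0.7],[30.4,-0.0,1.0,0.0,0.0,0.0,0.7],[30.4,-0.0,1.0,0.0,0.0,0.0,0.7]]
```

Run:
```python
from h import *
import pickle
t=pickle.load(open('pics/w7.pkl','rb')); E=np.array(t['extrinsics']); d=np.load('pics/w7.npy'); f=200/np.tan(np.radians(t['fovy']/2))
def D(u,v):
    z=d[v,u]; q=np.array([(u-t['cx'])/f*z,(v-t['cy'])/f*z,z]); return (E[:3,:3].T@(q-E[:3,3])).round(1)
for v in list(range(96,112,1))+list(range(198,208)): print(v,D(331,v))
for u in (318,319,320,341,342,343,344):
    print(u,[tuple(D(u,v)[1:]) for v in range(118,130)]); print(u,[tuple(D(u,v)[1:]) for v in range(180,194)])
```

```text
96 [501.6 238.7  12.7]
97 [501.6 237.4  15.6]
98 [501.7 236.   13.4]
99 [500.5 234.6  71. ]
100 [500.5 233.4  71.7]
101 [500.5 232.3  73.1]
102 [500.6 231.1  72.8]
103 [500.7 229.8  66.7]
104 [500.8 228.6  66.8]
105 [500.8 227.4  65.2]
106 [500.9 226.2  65. ]
107 [500.9 224.9  63.8]
108 [501.  223.7  64.4]
109 [501.  222.5  64.5]
110 [501.  221.2  64. ]
111 [501.1 220.   63.8]
198 [504.4 103.4  63.5]
199 [504.5 101.3  61.6]
200 [504.5 100.5  63.7]
201 [504.5  99.2  64.2]
202 [504.6  97.5  63.3]
203 [504.6  96.3  64. ]
204 [506.2  77.5  12.4]
205 [506.3  75.9  12.4]
206 [506.3  74.1  12.1]
207 [506.3  72.7  13. ]
318 [(np.float64(208.5), np.float64(19.6)), (np.float64(207.0), np.float64(17.0)), (np.float64(207.4), np.float64(46.6)), (np.float64(206.3), np.float64(50.1)), (np.float64(205.0), np.float64(50.0)), (np.float64(203.7), np.float64(49.6)), (np.float64(202.4), np.float64(50.0)), (np.float64(201.1), np.float64(49.9)), (np.float64(199.8), np.float64(49.9)), (np.float64(195.9), np.float64(19.3)), (np.float64(194.4), np.float64(17.8)), (np.float64(192.6), np.float64(13.6))]
318 [(n
[... 5967 characters left out ...]
.float64(200.6), np.float64(50.5)), (np.float64(196.7), np.float64(18.8)), (np.float64(195.3), np.float64(18.7)), (np.float64(193.5), np.float64(14.6))]
344 [(np.float64(118.7), np.float64(20.2)), (np.float64(116.8), np.float64(18.9)), (np.float64(115.5), np.float64(19.7)), (np.float64(113.4), np.float64(18.0)), (np.float64(112.1), np.float64(18.6)), (np.float64(117.9), np.float64(46.3)), (np.float64(117.0), np.float64(48.3)), (np.float64(115.7), np.float64(49.2)), (np.float64(114.6), np.float64(50.3)), (np.float64(112.4), np.float64(47.8)), (np.float64(111.3), np.float64(49.3)), (np.float64(99.1), np.float64(11.9)), (np.float64(97.3), np.float64(11.3)), (np.float64(96.1), np.float64(12.9))]
```

Measured lengthwise, the tube centre is at y≈165.5. That is 6.5 mm off the V-block middle, and the measured length of 139.5 mm agrees with the 140 mm given. Descending.

Request:
arm_command(
  deltas=[
    [[33, 1, 1, 0, 0, 0, 0.6], [38, 1, 1, 0, 0, 0, 0.6], [38, 1, 1, 0, 0, 0, 0.6], [38, 1, 1, 0, 0, 0, 0.6], [38, 1, 1, 0, 0, 0, 0.6], [30, 1, 1, 0, 0, 0, 0.6], [15, 1, 1, 0, 0, 0, 0.6], [8, 1, 1, 0, 0, 0, 0.6]],
  ],
)

```text
clock: 8.65
eef_pos: [519.9, 166.3, 103.2]
tool_rot: [-0.016, 1.55, 0.017]
force: [-0.1, -1.3, -0.1]
opening: 0.801
```

Run:
```python
from h import *
st=telemetry.state();print(st['eef_pos'],st['qvel'].round(2),delta([502.3,165.3,31],.022,1))
```

```text
[519.93781113 166.33612979 103.2115364 ] [ 0.01  0.17 -0.02 -0.   -0.15  0.02] (array([ 71.8,  -0.7, -19.1]), array([-0.001,  0.02 , -0.001]))
```

Request:
arm_command(
  deltas=[
    [[5, 0, -12, 0, 0.015, 0, 0.6], [10, 0, -8, 0, 0.005, 0, 0.6], [15, 0, -3, 0, 0, 0, 0.6], [12, 0, -2, 0, 0, 0, 0.6]],
  ],
)

```text
clock: 9.05
eef_pos: [497.8, 166.3, 61.7]
tool_rot: [-0.015, 1.566, 0.017]
force: [-0.2, -0.2, -0.3]
opening: 0.799
```

Run:
```python
from h import *
st=telemetry.state();print(st['eef_pos'],st['qvel'].round(2),delta([502.3,165.3,31],.022,1))
```

```text
[497.79650522 166.29517429  61.72781771] [ 0.01  0.14  0.1   0.   -0.26  0.  ] (array([30.7, -1.1,  4.3]), array([-0.001,  0.005, -0.002]))
```

Request:
arm_command(
  deltas=[
    [[8, -0.5, 3, 0, 0.002, 0, 0.6], [8, -0.5, 1, 0, 0, 0, 0.6], [5, 0, 0, 0, 0, 0, 0.6]],
  ],
)

```text
clock: 9.35
eef_pos: [501.4, 165.3, 38.3]
tool_rot: [-0.015, 1.569, 0.017]
force: [-0.7, -0.6, 0.7]
opening: 0.8
```

Run:
```python
from h import *
st=telemetry.state();print(st['eef_pos'],st['qvel'].round(2),delta([502.3,165.3,31],.022,1))
```

```text
[501.44570244 165.28963047  38.27628606] [-0.    0.09  0.01  0.   -0.11 -0.  ] (array([ 7.3, -0. ,  0.8]), array([-0.001,  0.002, -0.001]))
```

Request:
arm_command(
  deltas=[
    [[4, 0, 1, 0, 0.002, 0, 0.6], [2, 0, 0, 0, 0, 0, 0.6], [0, 0, 0, 0, 0, 0, -1], [0, 0, 0, 0, 0, 0, -1], [0, 0, 0, 0, 0, 0, -1], [0, 0, 0, 0, 0, 0, -1], [0, 0, 0, 0, 0, 0, -1], [0, 0, 0, 0, 0, 0, -1]],
  ],
  grip_force=50,
)

```text
clock: 10.15
eef_pos: [501.2, 165.3, 31.9]
tool_rot: [-0.016, 1.575, 0.017]
force: [-0.7, -0.0, -1.3]
opening: 0.284
```

Run:
```python
from h import *
st=telemetry.state();print(st['eef_pos'],st['force'],st['qvel'].round(2),delta([502.3,165.3,31],.022,1),st['opening'])
```

```text
[501.21287036 165.26114383  31.88186512] [-0.72315364 -0.04704137 -1.33812415] [-0. -0. -0.  0. -0. -0.] (array([0.9, 0. , 1.1]), array([-0.001, -0.004, -0.001])) 0.2843290899909129
```

Request:
arm_command(
  deltas=[
    [[-12, 0, 0, 0, 0.003, 0, -1], [-20, 0, 0, 0, 0, 0, -1], [-25, 0, 0, 0, 0, 0, -1], [-25, 0, -2, 0, 0, 0, -1], [-20, 0, -5, 0, 0, 0, -1], [-8, -10, -7, 0, 0, 0, -1]],
  ],
)

```text
clock: 10.75
eef_pos: [487.1, 155.0, 147.2]
tool_rot: [-0.016, 1.581, 0.018]
force: [-0.3, 0.4, -2.0]
opening: 0.29
```

Run:
```python
from h import *
st=telemetry.state();print(st['eef_pos'],st['force'],st['qvel'].round(2),st['opening'])
plan([432.4,-240.8,140],.05,10,g=-1)
```

```text
[487.05014503 155.02795625 147.18354251] [-0.28221408  0.41786917 -1.99052765] [-0.19 -0.34  0.19 -0.02  0.16 -0.19] 0.28961693341145134
[[0.7,-39.5,-6.3,-0.003,-0.001,-0.0,-1],[0.7,-39.4,-6.4,-0.003,-0.001,-0.0,-1],[0.7,-39.4,-6.5,-0.003,-0.001,-0.0,-1],[0.7,-39.4,-6.6,-0.003,-0.001,-0.0,-1],[0.7,-39.4,-6.8,-0.003,-0.001,-0.0,-1],[0.7,-39.4,-6.9,-0.003,-0.001,-0.0,-1],[0.7,-39.3,-7.0,-0.003,-0.001,-0.0,-1],[0.7,-39.3,-7.1,-0.003,-0.001,-0.0,-1],[0.7,-39.3,-7.2,-0.003,-0.001,-0.0,-1],[0.7,-39.3,-7.3,-0.003,-0.001,-0.0,-1]]
```

Request:
arm_command(
  deltas=[
    [[0, -25, -5, -0.003, 0, 0, -1], [0, -35, -6, -0.003, 0, 0, -1], [0, -38, -6, -0.003, 0, 0, -1], [0, -38, -6, -0.003, 0, 0, -1], [0, -38, -6, -0.003, 0, 0, -1], [0, -38, -6, -0.003, 0, 0, -1], [0, -38, -6, -0.003, 0, 0, -1], [0, -38, -6, -0.003, 0, 0, -1], [0, -35, -6, -0.003, 0, 0, -1], [0, -25, -4, -0.003, 0, 0, -1]],
  ],
)

```text
clock: 11.75
eef_pos: [444.3, -205.5, 159.3]
tool_rot: [-0.048, 1.565, 0.046]
force: [-0.0, -0.1, -2.8]
opening: 0.285
```

Run:
```python
from h import *
st=telemetry.state();print(st['eef_pos'],st['force'],st['qvel'].round(2),st['opening'],delta([432.4,-240.8,120],.05,1))
```

```text
[ 444.3404915  -205.46642143  159.30266876] [-0.02807001 -0.10994939 -2.77510217] [-0.49  0.18 -0.19  0.01  0.   -0.52] 0.28477424049587335 (array([ 39.3, -34.5, -14.2]), array([0.01 , 0.006, 0.001]))
```

Request:
arm_command(
  deltas=[
    [[8, -10, -6, 0.005, 0.004, 0, -1], [10, -8, -4, 0.004, 0.002, 0, -1], [10, -3, -2, 0, 0, 0, -1], [0, 0, 0, 0, 0, 0, -1], [0, 0, 0, 0, 0, 0, -1]],
  ],
)

```text
clock: 12.25
eef_pos: [432.1, -228.6, 129.6]
tool_rot: [-0.037, 1.571, 0.036]
force: [-1.0, -0.9, -1.2]
opening: 0.292
```

Run:
```python
from h import *
import pickle
cal=vision.calibration('wrist'); p,d=vision.capture('wrist')
st=telemetry.state();print(st['eef_pos'],st['force'],st['qvel'].round(2),st['opening'],delta([432.4,-240.8,120],.05,1))
pickle.dump(cal,open('pics/w8.pkl','wb')); cv2.imwrite('pics/w8.png',p[:,:,::-1]); np.save('pics/w8.npy',d)
```

```text
[ 431.91130431 -228.35506825  129.43025906] [ 0.26700729  0.71160188 -2.34548702] [ 0.   -0.01 -0.01 -0.    0.   -0.  ] 0.2858315768738793 (array([  9.4, -12.5,  -0.1]), array([-0.003, -0.001, -0.   ]))
```

View pics/w8.png

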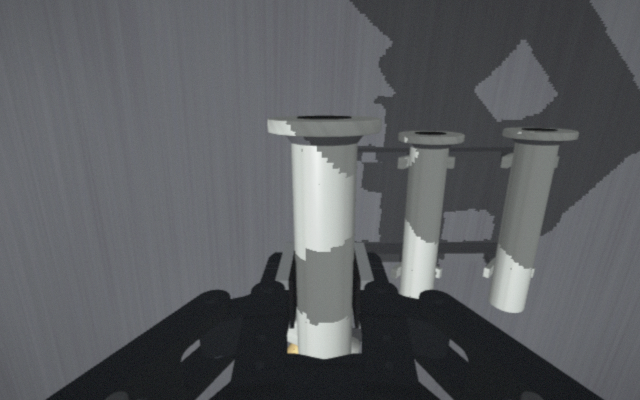

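The tube is held square between the jaws, with its flange at the top of the image (the +y end). I'll measure its tilt and its offset from the tool by depth.

```bash
cat > m.py <<'E'
from h import *
import pickle,sys
def load(n):
    t=pickle.load(open(f'pics/{n}.pkl','rb')); d=np.load(f'pics/{n}.npy'); E=np.array(t['extrinsics']); f=200/np.tan(np.radians(t['fovy']/2))
    v,u=np.mgrid[0:400,0:640]; q=np.stack([(u-t['cx'])/f*d,(v-t['cy'])/f*d,d],-1); return (q-E[:3,3])@E[:3,:3]
E
python3 - <<'E'
from m import *
W=load('w8')
for v in list(range(114,140,2))+list(range(150,360,20)): print(v,W[v,326].round(1))
for v in range(330,362,3): print(v,W[v,326].round(1))
E
```

```text
114 [ 431.5 -163.6    1.2]
116 [ 430.5 -158.4  144.6]
118 [ 430.4 -158.4  158.4]
120 [ 430.4 -158.8  164.2]
122 [ 430.4 -159.1  169.5]
124 [ 430.4 -159.6  170.3]
126 [ 430.4 -160.3  170.1]
128 [ 430.5 -160.9  170.5]
130 [ 430.5 -161.5  170.7]
132 [ 430.5 -162.1  170.5]
134 [ 430.6 -162.8  169.5]
136 [ 430.6 -163.3  171. ]
138 [ 430.7 -164.8  163.5]
150 [ 430.9 -169.3  161.1]
170 [ 431.2 -176.4  161.7]
190 [ 431.6 -183.9  161.7]
210 [ 432.  -192.   160.8]
230 [ 432.3 -199.8  161.8]
250 [ 432.8 -208.7  160.8]
270 [ 433.2 -217.4  161.1]
290 [ 433.6 -226.6  161.4]
310 [ 434.1 -236.7  160.8]
330 [ 434.5 -246.1  161.6]
350 [ 435.  -257.6  160.6]
330 [ 434.5 -246.1  161.6]
333 [ 434.5 -247.3  162. ]
336 [ 434.6 -248.3  162.7]
339 [ 434.7 -251.3  161. ]
342 [ 434.8 -252.1  161.9]
345 [ 434.9 -253.8  161.8]
348 [ 435.  -256.   161.2]
351 [ 435.  -257.2  161.6]
354 [ 435.1 -258.7  161.7]
357 [ 435.2 -261.1  161. ]
360 [ 433.  -218.8  205.6]
```

Run:
```python
from m import *
W=load('w2')
for u,v in [(298,238),(286,252),(310,243),(330,258),(340,268)]: print(u,v,W[v,u].round(1))
print(delta([432.5,-240.6,31.2],.05,1))
```

```text
298 238 [ 410.7 -344.4    1.2]
286 252 [ 396.5 -356.    26.9]
310 243 [ 429.1 -351.3    0. ]
330 258 [ 461.4 -372.6    1.3]
340 268 [ 478.6 -389.3   -1. ]
(array([ 98.2, -12.3,   0.2]), array([-0.003, -0.001, -0.   ]))
```

Request:
arm_command(
  deltas=[
    [[5, -8, 0, 0, 0, 0, -1], [15, -4, 0, 0, 0, 0, -1], [15, -1, -1, 0, 0, 0, -1], [12, 0, -1, 0, 0, 0, -1], [8, 0, -1, 0, 0, 0, -1]],
  ],
)

```text
clock: 12.8
eef_pos: [432.9, -242.4, 74.6]
tool_rot: [-0.044, 1.566, 0.037]
force: [-0.6, 0.8, -1.9]
opening: 0.287
```

Run:
```python
from h import *
st=telemetry.state();print(st['eef_pos'],st['force'],st['qvel'].round(2),st['opening'],delta([432.5,-240.6,31.2],.05,1))
```

```text
[ 432.93047128 -242.42323914   74.62246419] [-0.60156135  0.78597285 -1.93993111] [-0.01  0.11  0.06  0.   -0.18 -0.02] 0.28723836008033615 (array([43.4,  2. , -0.5]), array([0.002, 0.004, 0.004]))
```

Request:
arm_command(
  deltas=[
    [[8, 1, 0, 0, 0.002, 0.002, -1], [8, 0.5, 0, 0, 0, 0, -1], [6, 0, 0, 0, 0, 0, -1], [3, 0, 0, 0, 0, 0, -1], [0, 0, 0, 0, 0, 0, -1]],
  ],
)

```text
clock: 13.3
eef_pos: [432.7, -240.3, 46.7]
tool_rot: [-0.042, 1.57, 0.04]
force: [-0.7, -0.3, -2.5]
opening: 0.289
```

Run:
```python
from m import *
cal=vision.calibration('wrist'); p,d=vision.capture('wrist')
st=telemetry.state();print(st['eef_pos'],st['force'],st['qvel'].round(2),st['opening'],delta([432.5,-240.6,31.2],.05,1))
pickle.dump(cal,open('pics/w9.pkl','wb')); cv2.imwrite('pics/w9.png',p[:,:,::-1]); np.save('pics/w9.npy',d)
```

```text
[ 432.79917732 -240.43866141   47.00909467] [-0.41539291  0.13241446 -1.52644865] [-0.   -0.01 -0.01  0.    0.   -0.  ] 0.28687347147317777 (array([15.8, -0.1, -0.3]), array([0.002, 0.001, 0.001]))
```

View pics/w9.png

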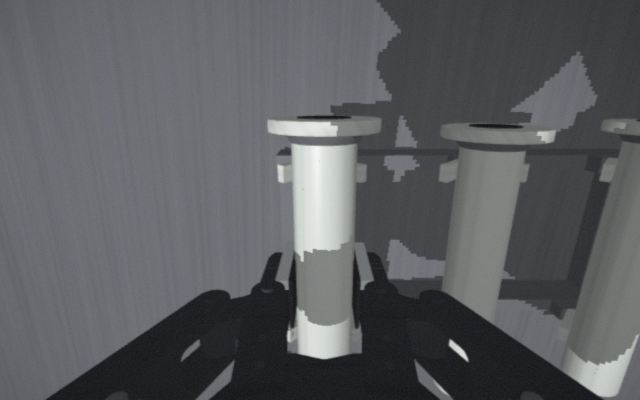

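Run:
```python
from m import *
W=load('w9')
for u,v in [(284,164),(284,168),(284,172),(284,178),(361,165),(361,169),(361,173),(361,179),(325,122),(325,128),(325,145),(325,200)]: print(u,v,W[v,u].round(1))
for u in (277,278,279,280,287,288,289,355,358,359,365,366,367): print(u,W[168,u].round(1))
```

```text
284 164 [ 412.5 -193.3   46.6]
284 168 [ 413.1 -194.2   51.3]
284 172 [ 412.9 -196.4   49.6]
284 178 [ 413.  -199.1   50. ]
361 165 [ 447.8 -191.4   49.4]
361 169 [ 447.8 -193.    50.8]
361 173 [ 447.9 -194.7   51.2]
361 179 [ 448.2 -197.7   50.3]
325 122 [ 430.2 -170.8   86.3]
325 128 [ 430.3 -172.6   87.4]
325 145 [ 430.7 -179.1   79.4]
325 200 [ 431.7 -199.5   78.7]
277 [ 406.  -200.6   22.8]
278 [ 409.8 -195.3   46.9]
279 [ 410.3 -195.2   46.9]
280 [ 410.9 -194.9   48.4]
287 [ 414.1 -194.9   47.6]
288 [ 414.5 -194.8   47.8]
289 [ 415.  -194.8   48. ]
355 [ 442.8 -188.6   70.4]
358 [ 446.6 -192.9   49.1]
359 [ 447.  -192.8   49.5]
365 [ 449.9 -192.9   48.3]
366 [ 450.6 -193.2   46.8]
367 [ 454.5 -198.    23.4]
```

Wrist depth agrees that the tube is centred on the rack to about 1 mm in both directions. Lowering it gently.

Request:
arm_command(
  deltas=[
    [[5, 0, -0.3, 0, 0, 0, -1], [4, 0, -0.3, 0, 0, 0, -1], [3, 0, 0, 0, 0, 0, -1], [1, 0, 0, 0, 0, 0, -1], [0, 0, 0, 0, 0, 0, -1]],
  ],
)

```text
clock: 13.85
eef_pos: [433.0, -241.2, 34.0]
tool_rot: [-0.043, 1.568, 0.039]
force: [0.8, 0.2, -2.2]
opening: 0.287
```

Run:
```python
from h import *
st=telemetry.state();print(st['eef_pos'],st['force'],st['qvel'].round(2),st['opening'],delta([432.5,-240.6,31.2],.05,1))
```

```text
[ 433.02261047 -241.17036673   34.0493933 ] [ 0.83872743  0.1679947  -2.24730784] [-0.  0.  0. -0.  0. -0.] 0.28662007595003863 (array([ 2.8,  0.6, -0.5]), array([0.002, 0.003, 0.003]))
```

Request:
arm_command(
  deltas=[
    [[1.5, 0.4, -0.5, 0, 0, 0, -1], [1, 0.2, 0, 0, 0, 0, -1], [0, 0, 0, 0, 0, 0, -1]],
  ],
)

```text
clock: 14.15
eef_pos: [432.7, -241.1, 32.8]
tool_rot: [-0.044, 1.568, 0.039]
force: [-0.3, 0.2, -2.0]
opening: 0.288
```

Run:
```python
from h import *
st=telemetry.state();print(st['eef_pos'],st['force'],st['ft_torque'],st['opening'])
```

```text
[ 432.65496271 -241.06107812   32.81725895] [-0.25379822  0.16297756 -2.03045633] [0.15150579 0.06674752 0.02896777] 0.2877096045953313
```

Request:
arm_command(
  deltas=[
    [[1.5, 0.2, 0, 0, 0, 0, -1], [1, 0, 0, 0, 0, 0, -1], [0, 0, 0, 0, 0, 0, -1]],
  ],
)

```text
clock: 14.45
eef_pos: [432.6, -241.1, 32.9]
tool_rot: [-0.044, 1.569, 0.039]
force: [-1.0, -0.1, -2.0]
opening: 0.287
```

Run:
```python
from h import *
st=telemetry.state();print(st['eef_pos'],st['force'],st['ft_torque'],st['opening'])
```

```text
[ 432.64089806 -241.05926538   32.85906274] [-0.9640095  -0.09148271 -1.99136771] [0.08681755 0.12632495 0.06865607] 0.28669127597439636
```

Request:
arm_command(
  deltas=[
    [[3, 0, 0, 0, 0, 0, -1], [2, 0, 0, 0, 0, 0, -1]],
  ],
)

```text
clock: 14.65
eef_pos: [432.9, -241.2, 32.4]
tool_rot: [-0.044, 1.571, 0.041]
force: [-12.4, 6.8, 24.1]
opening: 0.288
```

Run:
```python
from h import *
st=telemetry.state();print(st['eef_pos'],st['force'],st['ft_torque'],st['opening'])
```

```text
[ 432.85831586 -241.20182315   32.38570949] [-12.36687569   6.75676542  24.09772685] [1.18088289 1.71034983 0.10907415] 0.28769345843419053
```

Request:
arm_command(
  deltas=[
    [[0, 0, -1.5, 0, 0, 0, -1], [0, 0, 0, 0, 0, 0, -1]],
  ],
)

```text
clock: 14.85
eef_pos: [432.0, -241.6, 33.2]
tool_rot: [-0.046, 1.569, 0.04]
force: [0.5, 0.1, -2.9]
opening: 0.284
```

Run:
```python
from m import *
cal=vision.calibration('wrist'); p,d=vision.capture('wrist')
st=telemetry.state();print(st['eef_pos'],st['force'],st['ft_torque'])
pickle.dump(cal,open('pics/w10.pkl','wb')); cv2.imwrite('pics/w10.png',p[:,:,::-1]); np.save('pics/w10.npy',d)
W=load('w10')
for v in (125,130,150,200,250,300,340): print(W[v,315:337:3].mean(0).round(1) , np.nanmax(W[v,300:352,2]).round(1))
```

```text
[ 432.0599014  -241.64198361   33.10654705] [ 0.86659179 -0.26462574 -2.38025466] [-0.03142666 -0.03108064  0.02202252]
[ 429.6 -172.9   73.4] 74.8
[ 429.7 -174.4   73.5] 176.5
[ 430.1 -182.2   65. ] 65.7
[ 431.2 -200.9   64.5] 65.7
[ 432.3 -221.6   64.6] 66.1
[ 433.5 -244.3   64.9] 66.2
[ 434.6 -264.5   65. ] 66.0
```

View pics/w10.png

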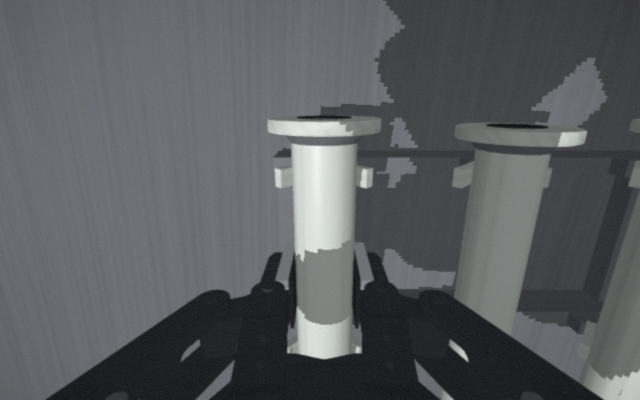

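Request:
arm_command(
  deltas=[
    [[1, 0.5, -1.5, 0, 0, 0, -1], [2.5, 0.3, -0.5, 0, 0, 0, -1], [1, 0, 0, 0, 0, 0, -1]],
  ],
)

```text
clock: 15.2
eef_pos: [431.9, -241.8, 31.6]
tool_rot: [-0.046, 1.566, 0.039]
force: [-7.2, 5.1, 12.1]
opening: 0.285
```

Run:
```python
from h import *
st=telemetry.state();print(st['eef_pos'],st['force'],st['ft_torque'],st['opening'])
```

```text
[ 431.94571233 -241.77932      31.59237646] [-7.17001476  5.07332607 12.0876635 ] [ 0.75719343  1.25705431 -0.01751992] 0.28455527585931467
```

Request:
arm_command(
  deltas=[
    [[-2, 1.5, -1.5, 0, 0.002, 0.002, -1], [0, 0.8, -0.8, 0, 0, 0, -1], [0, 0, 0, 0, 0, 0, -1]],
  ],
)

```text
clock: 15.5
eef_pos: [429.9, -239.9, 33.6]
tool_rot: [-0.045, 1.567, 0.039]
force: [0.2, -0.4, 0.5]
opening: 0.287
```

Run:
```python
from h import *
st=telemetry.state();print(st['eef_pos'],st['force'],st['ft_torque'],st['opening'],delta([431.3,-240.7,31],.05,1))
```

```text
[ 429.92810345 -239.90575439   33.60532502] [ 0.21467221 -0.40301864  0.49899004] [ 0.07659826 -0.02489061  0.03078606] 0.2874028455270489 (array([ 2.6, -0.9,  1.3]), array([0.004, 0.003, 0.004]))
```

Request:
arm_command(
  deltas=[
    [[2, -0.5, 0.8, 0.002, 0.002, 0.002, -1], [2.5, -0.3, 0.4, 0, 0, 0, -1], [1, 0, 0, 0, 0, 0, -1]],
  ],
)

```text
clock: 15.8
eef_pos: [431.8, -240.6, 31.6]
tool_rot: [-0.041, 1.57, 0.041]
force: [-5.3, 2.4, 12.6]
opening: 0.29
```

Run:
```python
from h import *
st=telemetry.state();print(st['eef_pos'],st['force'],st['ft_torque'],st['opening'],delta([431.3,-240.7,31],.05,1))
```

```text
[ 431.80533849 -240.61082478   31.58079855] [-5.27093619  2.35049191 12.63183937] [0.49602702 0.75207942 0.02233128] 0.290298422600317 (array([ 0.6, -0.1, -0.5]), array([ 0.002, -0.   , -0.   ]))
```

Request:
arm_command(
  deltas=[
    [[0, 0, -0.5, 0, 0, 0, -0.4], [0, 0, 0, 0, 0, 0, -0.3], [0, 0, 0, 0, 0, 0, -0.1], [0, 0, 0, 0, 0, 0, 0.1], [0, 0, 0, 0, 0, 0, 0.1]],
  ],
  grip_force=20,
)

```text
clock: 16.3
eef_pos: [430.7, -240.4, 30.4]
tool_rot: [-0.04, 1.572, 0.042]
force: [-1.0, 0.0, 0.3]
opening: 0.551
```

Run:
```python
from m import *
cal=vision.calibration('wrist'); p,d=vision.capture('wrist')
st=telemetry.state();print(st['eef_pos'],st['force'],st['ft_torque'],st['opening'])
pickle.dump(cal,open('pics/w11.pkl','wb')); cv2.imwrite('pics/w11.png',p[:,:,::-1]); np.save('pics/w11.npy',d)
```

```text
[ 430.6999723  -240.33054516   30.40435105] [0.71145759 0.15369017 0.15572321] [-0.03294498  0.02745185  0.07081303] 0.5495199992168587
```

View pics/w11.png

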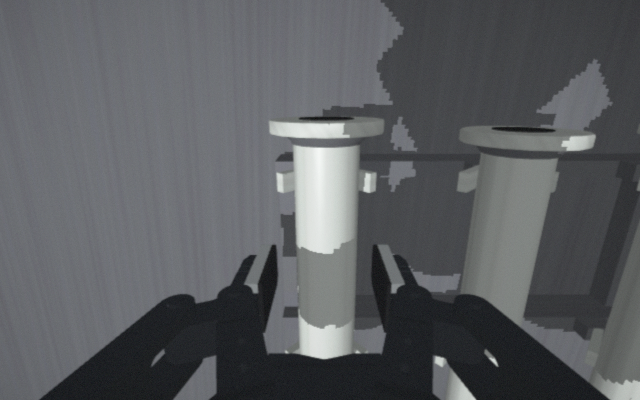

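The jaws are open and the tube is lying in the V's, with the tips at (286,181) and (368,181) even on either side. Retreating straight up.

Request:
arm_command(
  deltas=[
    [[-8, 0, 0, 0, 0, 0, 0.1], [-15, 0, 0, 0, 0, 0, 0.1], [-25, 0, 0, 0, 0, 0, 0.1], [-30, 0, 0, 0, 0, 0, 0.1], [-35, 0, 0, 0, 0, 0, 0.1], [-40, 0, 0, 0, 0, 0, 0.1], [-40, 0, 0, 0, 0, 0, 0.1], [-30, 0, 0, 0, 0, 0, 0.1], [0, 0, 0, 0, 0, 0, 0.1], [0, 0, 0, 0, 0, 0, 0.1]],
  ],
)

```text
clock: 17.35
eef_pos: [429.7, -239.7, 265.8]
tool_rot: [-0.04, 1.573, 0.042]
force: [-0.3, -0.4, -0.4]
opening: 0.552
```

Run:
```python
from m import *
for i in range(2): cal=vision.calibration('wrist'); p,d=vision.capture('wrist')
st=telemetry.state();print(st['eef_pos'],st['qvel'].round(2))
pickle.dump(cal,open('pics/w12.pkl','wb')); cv2.imwrite('pics/w12.png',p[:,:,::-1]); np.save('pics/w12.npy',d)
p,d=vision.capture('side'); cv2.imwrite('pics/s12.png',p[:,:,::-1])
```

```text
[ 429.52084898 -239.52974446  264.8968174 ] [ 0.    0.02  0.02 -0.   -0.    0.  ]
```

View pics/w12.png

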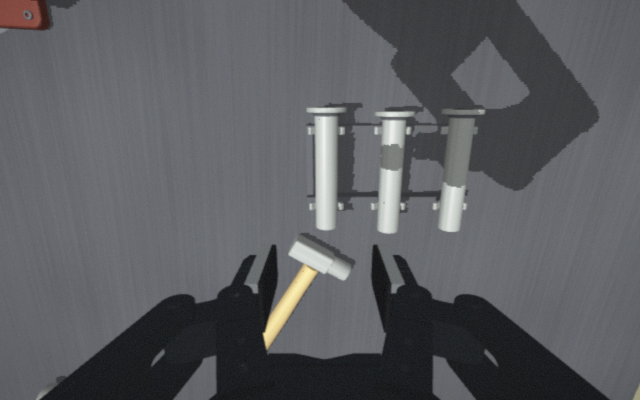

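View pics/s12.png

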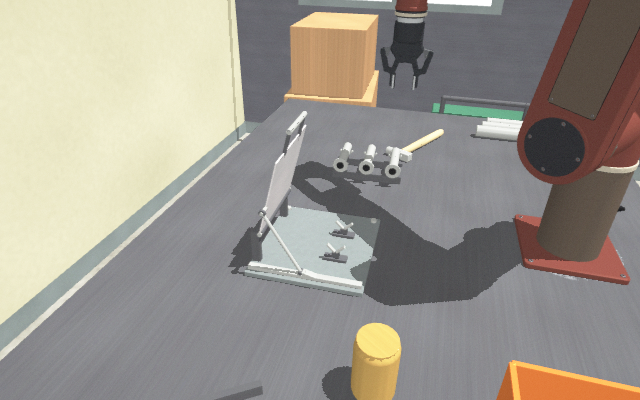

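Three tubes are in the rack with flanges at the same end, and the flap is propped. Now I'll check how well the tube is centred relative to its rails.

```bash
python3 - <<'E'
from m import *
W=load('w12')
def prof(u):  # first/last row where z>55
    r=[v for v in range(98,245) if 55<W[v,u,2]<90]; return r[0],W[r[0],u].round(1),r[-1],W[r[-1],u].round(1),np.median(W[r,u,2]).round(1)
for u in (323,325,327,389,391,394,452,455,458): print(u,prof(u))
for u,a,b in [(311,120,140),(342,120,140),(312,198,215),(340,198,215),(378,120,140),(407,120,140),(375,198,215),(402,198,215)]:
    q=[W[v,u] for v in range(a,b) if 42<W[v,u,2]<54]; print(u,np.array([q[0],q[-1]]).round(1) if q else None)
E
python3 - <<'E'
import cv2
p=cv2.imread('pics/w12.png'); cv2.imwrite('pics/w12c.png',cv2.resize(p[95:240,295:490],None,fx=4,fy=4,interpolation=cv2.INTER_CUBIC))
E
```

```text
323 (107, array([ 425.7, -170.7,   61.2]), 229, array([ 432.6, -309.6,   63.8]), np.float64(63.4))
325 (107, array([ 427.9, -170.6,   60.6]), 229, array([ 434.9, -309.2,   64.5]), np.float64(64.0))
327 (107, array([ 430. , -170.5,   60.9]), 229, array([ 437.3, -309.2,   64.3]), np.float64(63.8))
389 (111, array([ 496.9, -171.4,   57.8]), 233, array([ 511. , -310. ,   65.6]), np.float64(63.2))
391 (111, array([ 499. , -171.3,   58.5]), 233, array([ 513.9, -310.9,   63.4]), np.float64(63.8))
394 (111, array([ 501.6, -171. ,   61. ]), 232, array([ 517.4, -309.6,   62.9]), np.float64(63.6))
452 (110, array([ 562. , -166.9,   64.2]), 231, array([ 585.4, -304. ,   64.9]), np.float64(61.7))
455 (110, array([ 563.9, -166.7,   67.3]), 231, array([ 590.4, -305.1,   61.8]), np.float64(62.8))
458 (109, array([ 570.3, -165.6,   59. ]), 230, array([ 593.5, -303.4,   62.3]), np.float64(63.2))
311 [[ 413.3 -193.3   48.1]
 [ 413.6 -200.9   48.8]]
342 [[ 448.1 -191.5   48.1]
 [ 448.5 -199.1   49.7]]
312 [[ 417.9 -282.9   48.6]
 [ 418.2 -290.    50.1]]
340 [[ 451.8 -281.1   44.9]
 [ 452.2 -288.8   48.5]]
378 [[ 488.  -189.3   50.7]
 [ 489.1 -197.1   49. ]]
407 [[ 521.1 -187.8   47.8]
 [ 521.5 -195.4   50. ]]
375 [[ 494.6 -279.3   43.7]
 [ 494.5 -286.5   49. ]]
402 [[ 527.6 -277.6   43.7]
 [ 527.1 -284.7   49.5]]
```

View pics/w12c.png

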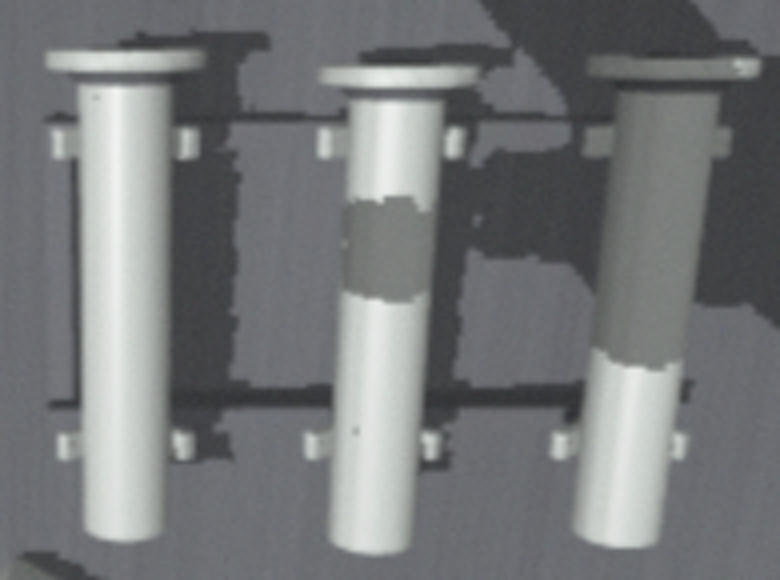

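```bash
python3 -c "
from plant import close_job, telemetry
print(telemetry.state()['clock'], close_job())"
```

```text
the job is handed in; nothing more can be done
17.5 None
```

I raised the flap to its stop at about 1.50 rad and the stay's foot dropped behind its catch. I then eased the flap back to about 1.32 and released it once a close-up showed the foot hard against the catch. The tube went from under the flap into the empty cradle at the robot end of the rack, flange to +y. I handed the job in at 17.5 s with the gripper clear of everything.

**Last checks:**
- **Tube:** its centre is about 1 mm from the mid-point between the rails. Its top is at 63.8 mm, level with the two finished tubes to within about 1 mm. Its flange is at the same end as theirs.
- **Flap:** it is still propped on its stay.
- **Finished tubes:** both are still in their cradles, and nothing touched them. I did not re-measure their exact positions.

**What disagreed or needed mending:**
- The tube started about 6.5 mm off the middle of its V blocks, so I gripped it at its measured centre.
- On the first lowering it touched one side of the cradle early, at about 24 N. I lifted it slightly and shifted it about 1 mm. It then seated with a light press of about 13 N before I released it.
- The gripped handle read about 226 mm from the hinge instead of 220 mm. I think this is calibration error or a slightly high grip, and it had no effect.

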